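Lock the retaining bar with its pin

TASK

First swing the steel retaining bar with the red post into the grey fork until it is fully home, so that the caster wheel is trapped in its cradle. Then take the long steel pin from the blue rack and thread it from above down through the upper bushing, the bar's eye and the lower bushing, and finish while still holding it in the gripper, upright and still, its foot showing about 15 mm below the lower ear and clear of the base plate (nothing stops it falling through, and a colleague will fit the clip). Leave the short brass dowel, the spanner, the drawer of nuts and the green grease jar where they are.

Things in the scene. Friction and masses are not known exactly. Their poses are not given: they have to be found in the camera images.
- fixture: Fixed yellow base plate 85 (x) x 290 (y) x 12 mm; origin at its underside's centre, z up, yaw varies. At y = +100 mm a pivot post (112 mm high), mid-plate a black caster wheel (74 mm high), at y = -100 mm a grey fork: two level 50 x 50 mm brass ears, 16 mm thick, 50-66 and 110-126 mm above the bench, joined by a web on their -y side (126 mm high). 38 mm free under the lower ear.
- upper_bushing (a point): Centre of the mouth of the upper bushing, on the upper ear's top face, 126 mm above the bench; the hole is 15 mm wide and 16 mm deep.
- lower_bushing (a point): Centre of the mouth of the lower bushing, on the lower ear's top face, 66 mm above the bench, straight below the upper one; 15 mm wide, 16 mm deep.
- bar (a joint): Angle of the retaining bar about the vertical pivot post, rad. 0 = fully home between the fork's ears (a firm stop); grows as the bar swings out to the fixture's -x side (clockwise from above), up to 1.2. Friction keeps it where it is left (1 to 2 N at the red post moves it).
- bar_pivot (a point): On the bar's pivot axis, at the bar's top face, 94 mm above the bench.
- bar_post (a point): The red upright round post on the bar, 16 mm diameter, 45 mm tall (from 94 to 139 mm height); this point is on its axis 122 mm above the bench, 110 mm from the pivot axis. Grasp it from above or push it; it may turn between the fingers.
- bar_eye (a point): Centre of the eye near the bar's free end at its top face (94 mm height): a 20 mm through hole, 200 mm from the pivot axis. The bar is flat steel, 30 to 34 mm wide, 12 mm thick, ending 19 mm past the eye. When the bar is home the eye lies on the bushings' axis.
- rack: Fixed blue block 50 (x) x 150 (y) x 40 mm on a black foot 60 x 160 x 10 mm, top at 50 mm; origin at the centre of its underside. Two 15 mm holes at y = +45 and -45 mm, their floor 10 mm above the bench: one holds the long pin, the other the dowel.
- pin: The long plain steel pin, 12 mm diameter, 150 mm long, 130 g (+-30 %), no head, chamfered foot. It stands loosely upright in one of the rack's holes, its foot 10 mm and its top 160 mm above the bench. Origin at the centre of the foot's end face, z along the pin to its top.
- pin_top (a point): Centre of the pin's top end, 150 mm from its foot.
- dowel: Bystander: short brass dowel, 12 mm diameter, 85 mm long, upright in the rack's other hole (top at 95 mm). Origin at its foot.
- spanner: Bystander: steel spanner 180 mm long lying on the bench at the far side. Origin at its underside.
- drawer: Bystander: clear plastic drawer 150 x 100 x 50 mm full of nuts. Origin at the centre of its underside.
- grease: Bystander: green jar with black cap, 60 mm diameter, 75 mm tall, near the robot. Origin at the centre of its underside.

How it is judged (in metres and radians):
On the way, in this order (a step that is already met when the one before it is completed fails the run):
1. the bar is swung fully home in the fork (value of joint bar below 0.035 rad), for 0.2 s.
2. the held pin has passed the upper bushing but not yet the lower one, with the bar home (value of joint bar below 0.05 rad and horizontal distance between pin and upper_bushing below 0.006 m and height (world z) of pin between 0.05 and 0.11 m and contact force between the fingers and pin above 0.5 N), for 0.05 s.
At the end, for the whole second after the job is handed in: Bar within 0.05 rad of home; pin through both bushings (foot within 5 mm, top within 9 mm of their axis, tilt under 0.08 rad), foot 19 to 45 mm above the bench (5 to 31 mm below the lower ear), gripped with over 1 N and still; the four bystanders within 30 mm of their starts (value of joint bar below 0.05 rad and horizontal distance between pin and lower_bushing below 0.005 m and horizontal distance between pin_top and upper_bushing below 0.009 m and angle between pin's own z axis and vertical below 0.08 rad and height (world z) of pin between 0.019 and 0.045 m and contact force between the fingers and pin above 1 N and linear speed of pin below 0.02 m/s and distance of each of dowel, spanner, drawer, grease from where it was at the start of the episode below 0.03 m); the arm keeps its last pose, push and grip.
It fails at once if the dowel is disturbed (distance of dowel from where it was at the start of the episode above 0.03 m).
It fails at once if the spanner is disturbed (distance of spanner from where it was at the start of the episode above 0.03 m).
It fails at once if the drawer is disturbed (distance of drawer from where it was at the start of the episode above 0.03 m).
It fails at once if the grease is disturbed (distance of grease from where it was at the start of the episode above 0.03 m).
It also fails if it takes over 67 s, if anything falls off the work surface, if the arm or the gripper's body presses on something with over 40 N, if the wrist force passes 120 N, or if a joint passes its speed limit or range.

ROBOT

A 6-joint arm with a two-finger parallel gripper is mounted at the origin on the work surface. World frame = base frame: x ahead of the robot, y to its left, z up, the work surface at z = 0. Lengths are in mm, angles in rad, forces in N, time in s.
With the tool pointing down it reaches from about 275 to 750 mm from the base axis. Payload 10.2 kg.
Tool frame: the origin (TCP) lies at the very end of the fingers, on their centre line; the grasp point (between the pads) lies 19 mm behind it; z points along the fingers, y is the line along which they close (so a half turn about z gives the same grasp; the last joint's range is limited). The gripper opens to 85 mm and grips with 20 to 120 N. Pads are 22 mm wide; open, the fingers measure 114 mm over their backs; the gripper's body (76 mm by 85 mm) begins 54 mm behind the grasp point. The pads swing forward as they close: fully open they stand 13 mm farther back than shut.
Start: joints at [0.992, 0.313, 1.498, -0, 1.331, -0.223], TCP at [182.892, 492.12, 231.294] pointing down, gripper open.
Joint ranges: [-2.94, 2.94], [-0.97, 2.17], [0.19, 2.56], [-1.23, 4.37], [0.02, 3.11], [-2.88, 2.88]. Speed limits (rad/s): [2.39, 2.39, 3.01, 3.14, 3.14, 3.14].

INTERFACE

Orientations are given as a unit quaternion [w, x, y, z].
In Python, from rig import * gives the robot as it stands. The module is installed in compiled form; this text tells all that it offers.
- The arm moves only by the shell command python3 -m crank 'ROWS' [FORCE]. ROWS is JSON, a list that holds one entry, the list of rows, each a list of 7 numbers: the shift along the tool's x, y, z in units of 25 mm (1.0 is 25 mm), then the turn, a rotation vector about the tool's x, y, z in units of 8 degrees (1.0 is 8 degrees), then the finger opening in mm, from 0 to 85.4. A call has exactly 8 rows; each row shifts and turns the commanded pose from where the row before left it, along the tool's axes as they then stand; what a row does not reach is not made up. A row lasts 1/10 s, in which the tool goes at most 50 mm and 8.59 degrees, less where a joint would pass 70% of its speed; a pose out of reach is approached as far as the arm can. A call is refused whole if a number of a shift passes 1 or a number of a turn 1, either way. A call with a gripper value outside its range is refused whole. The fingers move at their own pace and stop on an object; FORCE is the grip in N (left out, the last holds). Time passes only in rows, so rows that do not move let the fingers close, or fill a call up. It gives the time, the measured TCP pose, the force, the opening and the grip force at its end, in the units of the state.
- sense(): the state, without advancing time (a new reading comes with each control period).
- capture(name): name is "scene" or "top" or "wrist"; returns the picture (400x640x3 uint8, blue, green, red); there is no depth.
- camera_model(name): a dict with "fx", "fy", "cx", "cy" (pixels), "world_from_camera" (4x4, takes a point from camera to world coordinates); the wrist camera has in their place "T_tool_cam" (4x4, takes a point from camera to tool coordinates, whose origin is the TCP and whose axes are the flange's). Camera axes: x right, y up, looking along -z (the intrinsics and any distortion apply to the point x, -y, -z); pixel columns grow to the right and rows downward; lengths in mm; the calibration is good to about 2 mm. A picture is of the moment at which its call begins: read the wrist's pose just before it. camera_model takes no time and is no camera call.
- finish_job(): hands the job in; it is judged then, once.
The state is a dict: "time_s": time; "joints": joint angles; "dq": joint speeds; "tau": joint torques, N m; "eef_pos": TCP position; "ee_rot": TCP orientation; "force": force on the tool from outside, world axes, zero at the start; "wrist_torque": the same for the moment, N m; "grip_width": opening from 0.0 (shut) to 1.0 (fully open); "grip_force": force on a finger pad.
Only numpy, scipy, OpenCV 4.12 (cv2) and the standard library are available. Lean on these libraries where they do the work, as an engineer would, in place of code of your own. Each camera call takes 0.05 s, during which the arm holds its last target. There are 200 camera calls.

## Working session

There is one attempt and no reset: what is moved stays moved. The work goes in short steps, Python scripts to look and compute and a shell command to move; the robot and the scene stay as the last step left them, time stands still between calls to the robot, and variables do not carry over. Pictures are saved under pics/ and viewed, at most 10 in all, crops included, and the job is handed in when it is done.

```bash
mkdir -p pics; cat > h.py <<'E'
from rig import *
import numpy as np, cv2
np.set_printoptions(suppress=True,precision=3)
def ray(name,u,v):
    m=camera_model(name)
    T=np.array(m["world_from_camera"]) 
    d=np.array([(u-m["cx"])/m["fx"],-(v-m["cy"])/m["fy"],-1.])
    return T[:3,3],T[:3,:3]@d
def at(name,u,v,z):
    o,d=ray(name,u,v); return o+d*(z-o[2])/d[2]
E
python3 - <<'E'
from h import *
for n in("scene","top"):
    cv2.imwrite(f"pics/{n}0.png",capture(n)); print({k:np.array(v) for k,v in camera_model(n).items()})
print(camera_model("wrist")); print(sense())
E
```

```text
{'fx': array(495.643), 'fy': array(495.643), 'cx': array(313.093), 'cy': array(205.15), 'world_from_camera': array([[  -0.301,   -0.543,    0.784, 1388.552],
       [   0.953,   -0.155,    0.259,  253.695],
       [  -0.019,    0.826,    0.564,  672.428],
       [   0.   ,    0.   ,    0.   ,    1.   ]])}
{'fx': array(479.482), 'fy': array(479.482), 'cx': array(327.019), 'cy': array(194.527), 'world_from_camera': array([[  -0.015,    0.997,   -0.08 ,  514.373],
       [  -1.   ,   -0.017,   -0.022,  -18.707],
       [  -0.023,    0.08 ,    0.997, 1292.263],
       [   0.   ,    0.   ,    0.   ,    1.   ]])}
{'fx': 312.1945428450345, 'fy': 312.1945428450345, 'cx': 316.86243258477447, 'cy': 206.23819181115368, 'T_tool_cam': array([[  -0.   ,    0.948,    0.318,   81.026],
       [   1.   ,    0.001,   -0.001,    0.1  ],
       [  -0.001,    0.318,   -0.948, -142.56 ],
       [   0.   ,    0.   ,    0.   ,    1.   ]])}
{'time_s': 0.1, 'joints': array([ 0.992,  0.313,  1.498,  0.   ,  1.331, -0.223]), 'dq': array([-0.002, -0.003, -0.002, -0.001,  0.002, -0.002]), 'tau': array([  0.005, -41.29 , -26.014,  -0.   ,   0.003,   0.   ]), 'eef_pos': array([182.752, 491.932, 230.81 ]), 'ee_rot': array([-0.   ,  0.177,  0.984, -0.001]), 'force': array([ 0.364,  0.205, -0.522]), 'wrist_torque': array([ 0.001,  0.04 , -0.046]), 'grip_force': 0.0, 'grip_width': 0.9986006513870945}
```

View pics/scene0.png

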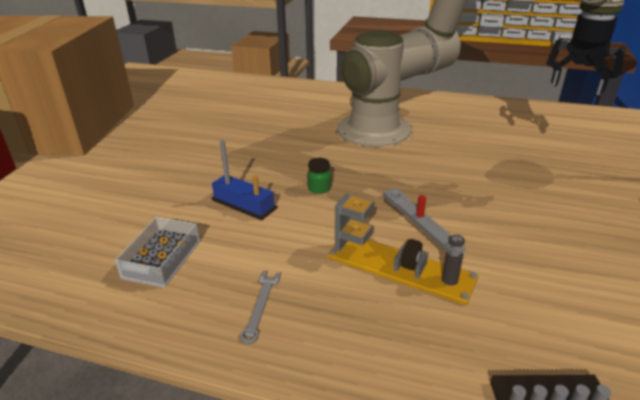

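View pics/top0.png

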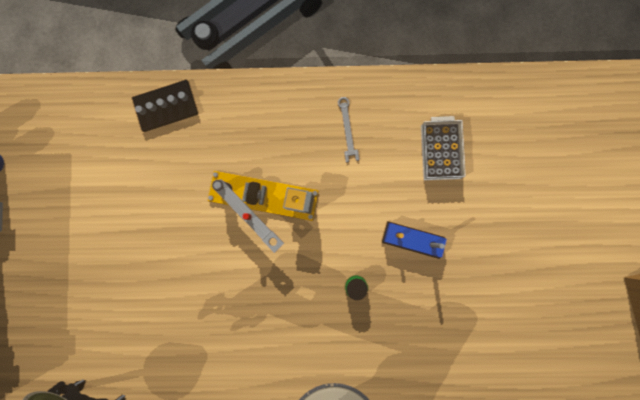

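```bash
python3 - <<'E'
import cv2,numpy as np
t=cv2.imread("pics/top0.png");s=cv2.imread("pics/scene0.png")
def c(i,x,y,w,h,k): return cv2.resize(i[y:y+h,x:x+w],None,fx=k,fy=k,interpolation=cv2.INTER_CUBIC)
o=np.zeros((600,800,3),np.uint8)
o[:360,:520]=c(t,200,165,130,90,4)
o[:240,520:800]=c(t,380,215,70,60,4)
o[360:600,:400]=c(s,330,180,100,60,4)   # fork+bar
o[360:600,400:560]=c(s,420,220,40,60,4)
o[240:600,560:800]=c(s,210,135,60,90,4)
cv2.imwrite("pics/c1.png",o)
E
```

```text
(no output)
```

View pics/c1.png

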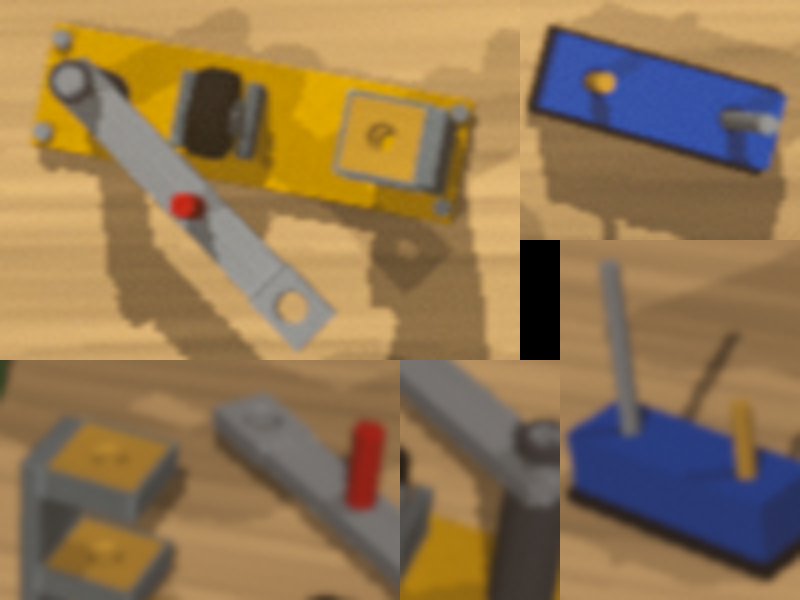

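```bash
python3 - <<'E'
from h import *
def tri(a,b):
    A=[];B=[]
    for n,(u,v) in(("top",a),("scene",b)):
        o,d=ray(n,u,v);d/=np.linalg.norm(d);P=np.eye(3)-np.outer(d,d);A.append(P);B.append(P@o)
    return np.linalg.lstsq(np.vstack(A),np.hstack(B),rcond=None)[0]
k=.375
D=dict(pivot=((218,185.25),(456.25,239.25),112),ub=((295.5,199),(357.5,203.75),126),eye=((273,241.75),(396,195),94),post=((245.8,216.3),(422.5,197),139),pin=((442,246),(222.5,140.75),160))
R={}
for n,(a,b,z) in D.items():
    a=np.array(a)-k;b=np.array(b)-k
    p=at("top",*a,z);q=at("scene",*b,z);R[n]=(p+q)/2
    print(n,p[:2],q[:2],tri(a,b))
print("lb scene",at("scene",355.4,227.4,66))
for a,b in(("pivot","ub"),("pivot","eye"),("pivot","post")):
    d=(R[b]-R[a])[:2];print(a,b,np.hypot(*d),np.degrees(np.arctan2(d[1],d[0])))
# rack: dowel top, black hole positions
print("dowel",at("top",380+85/4-k,215+83/4-k,95),at("scene",210+182/4-k,135+(405-240)/4-k,95))
# rack top corners at z50
for x,y in((555,28),(785,95),(765,172),(532,105)): print(at("top",380+(x-520)/4-k,215+y/4-k,50)[:2])
E
```

```text
pivot [638.303 278.658] [641.777 277.142] [638.631 278.176 109.964]
ub [599.737  84.681] [599.399  83.932] [599.79   84.341 126.348]
eye [496.111 144.799] [498.649 144.777] [496.144 144.742  92.445]
post [558.939 204.137] [560.971 203.718] [559.046 203.974 137.871]
pin [ 481.357 -260.152] [ 482.96 -260.56] [ 481.539 -260.793  159.222]
lb scene [598.319  81.975  66.   ]
pivot ub 197.77918762855276 -101.80810384573284
pivot eye 195.1172484290719 -136.98289333366748
pivot post 109.02112196907757 -137.2721121419318
dowel [ 506.208 -174.354   95.   ] [ 509.488 -173.625   95.   ]
[ 541.731 -149.028]
[ 496.492 -295.093]
[ 447.646 -280.653]
[ 492.512 -133.016]
```

```bash
cat >> h.py <<'E'
from scipy.spatial.transform import Rotation as Ro
def rows(target,yawdeg=None):
    "shift (units) in present tool axes, turn about tool z (units) to bring tool y to yawdeg"
    s=sense();q=s["ee_rot"];R=Ro.from_quat([q[1],q[2],q[3],q[0]]).as_matrix()
    p=s["eef_pos"];yaw=np.degrees(np.arctan2(R[1,1],R[0,1]))
    print("t",s["time_s"],"tcp",p,"yaw_y",yaw,"tilt",R[:,2],"F",s["force"],"w",s["grip_width"]*85.4,"gf",s["grip_force"])
    print("shift units",R.T@(np.array(target)-p)/25, "turn z units",None if yawdeg is None else -(yawdeg-yaw)/8)
E
A='[-1,-0.3,0,0,0,0,60]'
python3 -m crank "[[[-1,-0.3,0,0,0,0,60],[-1,-0.3,0,0,0,0,60],[-1,-0.3,0,0,0,0,60],[-1,-0.3,0,0,0,0,60],[-1,-0.3,0,0,0,0,60],[-1,-0.3,0,0,0,0,60],[-1,-0.3,0,0,0,0,60],[-1,-0.3,0,0,0,0,60]]]" 30
python3 -m crank "[[[-1,-0.3,0,0,0,1,60],[0,0,0,0,0,1,60],[0,0,0,0,0,1,60],[0,0,0,0,0,1,60],[0,0,0,0,0,1,60],[0,0,0,0,0,1,60],[0,0,0,0,0,1,60],[0,0,0,0,0,1,60]]]"
python3 -m crank "[[[0,0,0,0,0,1,60],[0,0,0,0,0,1,60],[0,0,0,0,0,1,60],[0,0,0,0,0,1,60],[0,0,0,0,0,1,60],[0,0,0,0,0,1,60],[0,0,0,0,0,0.6,60],[0,0,0,0,0,0,60]]]"
python3 -c "
from h import *
rows([559.5,204,180],-47)"
```

```text
time_s: 0.9
eef_pos: [350.1, 365.4, 231.0]
ee_rot: [-0.0, 0.177, 0.984, -0.0]
force: [0.7, -0.5, 0.6]
grip_width: 0.701
grip_force: 0.0
time_s: 1.7
eef_pos: [370.1, 350.4, 231.0]
ee_rot: [-0.0, 0.674, 0.739, -0.0]
force: [-0.0, -0.4, 0.3]
grip_width: 0.7
grip_force: 0.0
time_s: 2.5
eef_pos: [370.1, 350.4, 231.0]
ee_rot: [0.0, 0.931, 0.365, -0.0]
force: [0.5, -0.6, 0.1]
grip_width: 0.701
grip_force: 0.0
t 2.5 tcp [370.149 350.401 231.013] yaw_y -47.219013471616734 tilt [-0.001 -0.    -1.   ] F [ 0.535 -0.644  0.141] w 59.84706798356 gf 0.0
shift units [1.583 9.443 2.038] turn z units -0.027376683952091696
```

```bash

python3 -m crank "[[[0.2,1,0,0,0,0,60],[0.2,1,0,0,0,0,60],[0.2,1,0,0,0,0,60],[0.2,1,0,0,0,0,60],[0.2,1,0,0,0,0,60],[0.2,1,0,0,0,0,60],[0.2,1,0,0,0,0,60],[0.18,1,0,0,0,0,60]]]"
python3 -m crank "[[[0,0.9,0,0,0,0,60],[0,0.54,0.4,0,0,0,60],[0,0,0.9,0,0,0,60],[0,0,0.74,0,0,0,60],[0,0,0,0,0,0,60],[0,0,0,0,0,0,60],[0,0,0,0,0,0,60],[0,0,0,0,0,0,60]]]"
python3 -c "
from h import *
rows([559.5,204,103],-47)
cv2.imwrite('pics/w1.png',capture('wrist'))"
```

```text
time_s: 3.3
eef_pos: [535.9, 229.9, 231.0]
ee_rot: [-0.0, 0.931, 0.366, -0.0]
force: [1.0, 1.0, -0.5]
grip_width: 0.701
grip_force: 0.0
time_s: 4.1
eef_pos: [559.9, 204.4, 181.3]
ee_rot: [0.0, 0.931, 0.365, 0.001]
force: [0.1, -0.0, 0.1]
grip_width: 0.705
grip_force: 0.0
t 4.1 tcp [559.932 204.401 181.272] yaw_y -47.15313759759253 tilt [ 0.002  0.    -1.   ] F [ 0.055 -0.005  0.056] w 60.20077766060325 gf 0.0
shift units [-0.028 -0.003  3.131] turn z units -0.01914219969906661
```

View pics/w1.png

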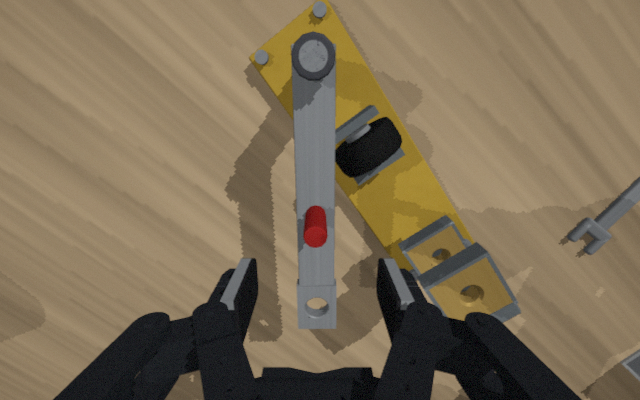

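```bash

python3 -m crank "[[[0,0,0,0,0,0,45],[0,0,0.4,0,0,0,45],[0,0,0.6,0,0,0,45],[0,0,0.6,0,0,0,45],[0,0,0.6,0,0,0,45],[0,0,0.5,0,0,0,45],[0,0,0.4,0,0,0,45],[0,0,0,0,0,0,45]]]"
python3 -m crank "[[[0,0,0,0,0,0,0],[0,0,0,0,0,0,0],[0,0,0,0,0,0,0],[0,0,0,0,0,0,0],[0,0,0,0,0,0,0],[0,0,0,0,0,0,0],[0,0,0,0,0,0,0],[0,0,0,0,0,0,0]]]" 30
python3 -c "
from h import *
rows([559.5,204,103],-47)"
```

```text
time_s: 4.95
eef_pos: [559.0, 204.1, 101.3]
ee_rot: [-0.0, 0.931, 0.365, -0.001]
force: [-0.2, 0.0, 0.3]
grip_width: 0.523
grip_force: 0.0
time_s: 5.75
eef_pos: [560.0, 204.3, 103.6]
ee_rot: [0.0, 0.931, 0.365, 0.001]
force: [-1.4, -0.0, 4.8]
grip_width: 0.179
grip_force: 29.9
t 5.75 tcp [560.026 204.284 103.588] yaw_y -47.18339432862594 tilt [ 0.001  0.    -1.   ] F [-1.45  -0.042  4.832] w 15.320375821690178 gf 29.90276277065277
shift units [-0.023 -0.006  0.023] turn z units -0.02292429107824212
```

```bash

python3 -m crank "[[[0.013,0.338,0,0,0,-0.55,0],[0.013,0.338,0,0,0,-0.55,0],[0.013,0.338,0,0,0,-0.55,0],[0.013,0.338,0,0,0,-0.55,0],[0.013,0.338,0,0,0,-0.55,0],[0.013,0.338,0,0,0,-0.55,0],[0.013,0.3,0,0,0,-0.5,0],[0,0,0,0,0,0,0]]]"
python3 -c "
from h import *
rows([617.5,170.6,103],-11.8)"
```

```text
time_s: 6.55
eef_pos: [609.8, 175.0, 103.6]
ee_rot: [-0.0, 0.802, 0.597, 0.002]
force: [2.4, 8.5, 4.1]
grip_width: 0.173
grip_force: 30.0
t 6.55 tcp [609.803 175.01  103.556] yaw_y -16.6732140259208 tilt [ 0.003  0.003 -1.   ] F [2.377 8.474 4.082] w 14.766652531088138 gf 30.04598557949066
shift units [-0.081  0.345  0.023] turn z units -0.6091517532400998
```

```bash

python3 -m crank "[[[0,0.17,0,0,0,-0.3,0],[0,0.17,0,0,0,-0.3,0],[0,0.06,0,0,0,0,0],[0,0.05,0,0,0,0,0],[0,0,0,0,0,0,0],[0,0,0,0,0,0,0],[0,0,0,0,0,0,0],[0,0,0,0,0,0,0]]]"
python3 -c "
from h import *
rows([617.5,170.6,103],-11.8)"
```

```text
time_s: 7.35
eef_pos: [616.2, 173.5, 103.5]
ee_rot: [-0.004, 0.777, 0.63, -0.002]
force: [-20.0, 10.0, 14.7]
grip_width: 0.177
grip_force: 32.1
t 7.35 tcp [616.222 173.522 103.481] yaw_y -11.909840800837557 tilt [-0.007  0.003 -1.   ] F [-19.967  10.018  14.725] w 15.130001221258457 gf 32.119667530059814
shift units [-0.104  0.074  0.018] turn z units -0.013730100104694554
```

```bash
python3 - <<'E'
from h import *
s=capture("scene");w=capture("wrist")
def c(i,x,y,w,h,k): return cv2.resize(i[y:y+h,x:x+w],None,fx=k,fy=k,interpolation=cv2.INTER_CUBIC)
o=np.zeros((600,800,3),np.uint8)
o[:300,:600]=c(s,320,170,150,75,4)
o[300:,:480]=c(w,160,0,640-160,300,1)
cv2.imwrite("pics/c2.png",o)
E
```

```text
(no output)
```

View pics/c2.png

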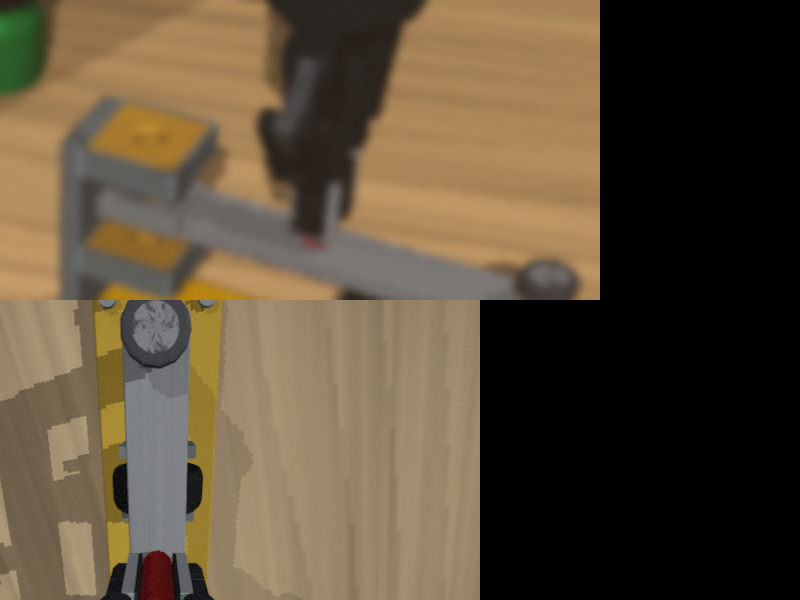

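```bash

python3 -m crank "[[[0,0,0,0,0,0,45],[0,0,0,0,0,0,45],[0,0,0,0,0,0,45],[0,0,-0.4,0,0,0,45],[0,0,-0.8,0,0,0,45],[0,0,-1,0,0,0,45],[0,0,-1,0,0,0,45],[0,0,-1,0,0,0,45]]]"
python3 -m crank "[[[-0.5,0,-1,0,0,0,45],[-1,-0.1,0,0,0,0,45],[-1,-0.1,0,0,0,0,45],[-1,-0.1,0,0,0,0,45],[-1,-0.1,0,0,0,0,45],[-1,-0.1,0,0,0,0,45],[-1,-0.1,0,0,0,0,45],[-1,-0.1,0,0,0,0,45]]]"
python3 -m crank "[[[-1,-0.1,0,0,0,0,45],[-1,-0.1,0,0,0,0,45],[-1,-0.1,0,0,0,0,45],[-1,-0.1,0,0,0,0,45],[-1,-0.1,0,0,0,0,45],[-1,-0.1,0,0,0,0,45],[-1,-0.1,0,0,0,0,45],[-1,-0.1,0,0,0,0,45]]]"
python3 -c "
from h import *
rows([482,-260.5,180],-11.8)"
```

```text
time_s: 8.25
eef_pos: [619.5, 170.6, 209.6]
ee_rot: [0.0, 0.777, 0.629, 0.0]
force: [0.4, 0.8, 0.2]
grip_width: 0.526
grip_force: 0.0
time_s: 9.05
eef_pos: [563.0, -10.1, 233.6]
ee_rot: [0.0, 0.777, 0.629, 0.0]
force: [0.3, -0.5, 0.1]
grip_width: 0.527
grip_force: 0.0
time_s: 9.85
eef_pos: [501.9, -201.6, 233.6]
ee_rot: [0.001, 0.777, 0.629, 0.0]
force: [0.4, 0.1, 1.5]
grip_width: 0.53
grip_force: 0.0
t 9.85 tcp [ 501.851 -201.615  233.63 ] yaw_y -12.003162347530324 tilt [ 0.001 -0.001 -1.   ] F [0.446 0.135 1.497] w 45.278524692629546 gf 0.0
shift units [-2.468 -0.289  2.146] turn z units -0.025395293441290434
```

```bash

python3 -m crank "[[[-0.9,-0.1,0,0,0,0,45],[-0.9,-0.1,0,0,0,0,45],[-0.67,-0.09,0.2,0,0,0,45],[0,0,0.6,0,0,0,45],[0,0,0.6,0,0,0,45],[0,0,0.4,0,0,0,45],[0,0,0,0,0,0,45],[0,0,0,0,0,0,45]]]"
python3 - <<'E'
from h import *
rows([482,-260.5,180],-11.8)
s=capture("scene");t=capture("top");w=capture("wrist")
for n,i in(("s",s),("t",t),("w",w)): cv2.imwrite(f"pics/3{n}.png",i)
def c(i,x,y,w,h,k): return cv2.resize(i[y:y+h,x:x+w],None,fx=k,fy=k,interpolation=cv2.INTER_CUBIC)
o=np.zeros((600,800,3),np.uint8)
o[:320,:400]=c(t,275,185,50,40,8)
o[:320,400:]=c(s,330,190,50,40,8)
o[320:600,:]=c(w,120,120,400,140,2)
cv2.imwrite("pics/c3.png",o)
E
```

```text
time_s: 10.65
eef_pos: [482.5, -259.4, 188.3]
ee_rot: [0.0, 0.777, 0.63, 0.0]
force: [-0.1, 0.0, 0.4]
grip_width: 0.524
grip_force: 0.0
t 10.65 tcp [ 482.508 -259.367  188.281] yaw_y -11.972904970395042 tilt [ 0. -0. -1.] F [-0.144  0.012  0.378] w 44.73461760009294 gf 0.0
shift units [-0.048 -0.011  0.331] turn z units -0.0216131212993802
```

View pics/c3.png

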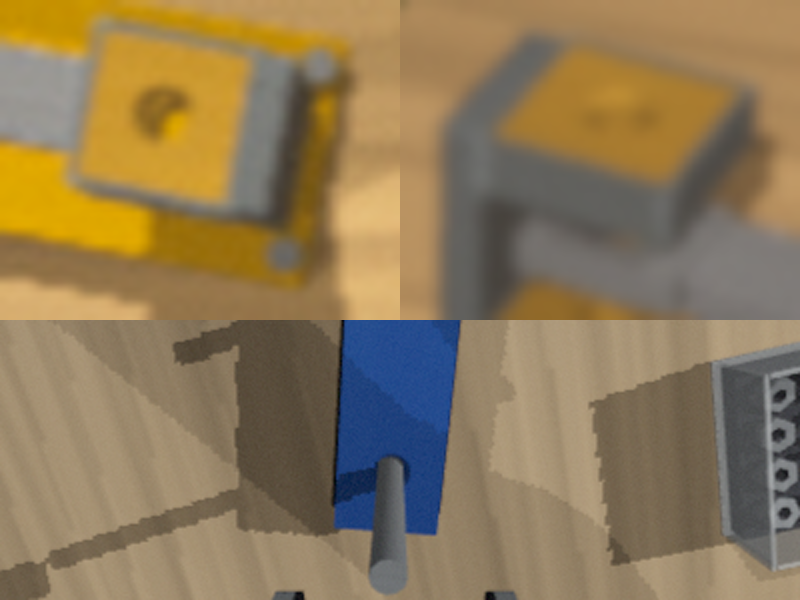

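```bash
cat >> h.py <<'E'
def wat(u,v,z,s):
    m=camera_model("wrist");T=np.array(m["T_tool_cam"]);q=s["ee_rot"];R=Ro.from_quat([q[1],q[2],q[3],q[0]]).as_matrix()
    d=R@T[:3,:3]@np.array([(u-m["cx"])/m["fx"],-(v-m["cy"])/m["fy"],-1.]);o=R@T[:3,3]+s["eef_pos"]
    return o+d*(z-o[2])/d[2]
E
python3 - <<'E'
from h import *
s=sense();p=wat(314.2,247.2,160,s);print(p);rows([p[0],p[1],110])
print(wat(120+391/2,120+(465-320)/2,50,s))
E
```

```text
[ 481.617 -260.825  160.   ]
t 10.8 tcp [ 482.584 -259.424  188.544] yaw_y -11.97303554794894 tilt [ 0.001 -0.001 -1.   ] F [ 0.173 -0.047  0.263] w 45.06268163926308 gf 0.0
shift units [-0.061 -0.03   3.142] turn z units None
[ 482.635 -258.253   50.   ]
```

```bash

python3 -m crank "[[[-0.05,-0.03,0.3,0,0,0,45],[0,0,0.6,0,0,0,45],[0,0,0.7,0,0,0,45],[0,0,0.7,0,0,0,40],[0,0,0.4,0,0,0,35],[0,0,0.2,0,0,0,35],[0,0,0,0,0,0,30],[0,0,0,0,0,0,30]]]" 40
python3 -m crank "[[[0,0,0,0,0,0,0],[0,0,0,0,0,0,0],[0,0,0,0,0,0,0],[0,0,0,0,0,0,0],[0,0,0,0,0,0,0],[0,0,0,0,0,0,0],[0,0,0,0,0,0,0],[0,0,0,0,0,0,0]]]" 80
python3 -c "
from h import *
rows([482,-260.5,230],-11.8)"
```

```text
time_s: 11.6
eef_pos: [481.6, -260.6, 115.9]
ee_rot: [0.001, 0.777, 0.629, 0.0]
force: [-0.2, -0.5, 0.4]
grip_width: 0.351
grip_force: 0.0
time_s: 12.4
eef_pos: [481.4, -260.6, 116.1]
ee_rot: [0.001, 0.777, 0.629, -0.0]
force: [-2.1, 0.2, 6.1]
grip_width: 0.117
grip_force: 77.9
t 12.4 tcp [ 481.442 -260.588  116.105] yaw_y -11.98042759015668 tilt [ 0.001 -0.001 -1.   ] F [-2.096  0.211  6.147] w 10.02798186969473 gf 77.89913177490234
shift units [ 0.005  0.025 -4.556] turn z units -0.022553448769584872
```

```bash

python3 -m crank "[[[0,0,-0.4,0,0,0,0],[0,0,-0.8,0,0,0,0],[0,0,-0.9,0,0,0,0],[0,0,-0.9,0,0,0,0],[0,0,-0.9,0,0,0,0],[0,0,-0.8,0,0,0,0],[0,0,-0.6,0,0,0,0],[0,0,-0.3,0,0,0,0]]]" 80
python3 -m crank "[[[0.5,0.1,0,0,0,0,0],[1,0.12,0,0,0,0,0],[1,0.12,0,0,0,0,0],[1,0.12,0,0,0,0,0],[1,0.12,0,0,0,0,0],[1,0.12,0,0,0,0,0],[1,0.12,0,0,0,0,0],[1,0.12,0,0,0,0,0]]]"
python3 -m crank "[[[1,0.12,0,0,0,0,0],[1,0.12,0,0,0,0,0],[1,0.12,0,0,0,0,0],[1,0.12,0,0,0,0,0],[1,0.12,0,0,0,0,0],[1,0.12,0,0,0,0,0],[0.6,0.12,0,0,0,0,0],[0.3,0,0,0,0,0,0]]]"
python3 -c "
from h import *
rows([599.6,84.3,244],-11.8)"
```

```text
time_s: 13.2
eef_pos: [481.6, -260.5, 257.1]
ee_rot: [0.001, 0.777, 0.629, 0.0]
force: [-0.4, -0.1, -1.2]
grip_width: 0.119
grip_force: 77.9
time_s: 14.0
eef_pos: [543.2, -79.8, 254.3]
ee_rot: [-0.001, 0.777, 0.63, -0.0]
force: [-0.1, -0.7, -1.0]
grip_width: 0.116
grip_force: 77.9
time_s: 14.8
eef_pos: [599.6, 84.0, 254.4]
ee_rot: [-0.0, 0.777, 0.63, -0.0]
force: [0.6, -0.5, -0.9]
grip_width: 0.115
grip_force: 78.0
t 14.8 tcp [599.593  84.039 254.422] yaw_y -11.907299294043417 tilt [-0.001  0.    -1.   ] F [ 0.619 -0.532 -0.902] w 9.821147280194289 gf 77.95718193054199
shift units [ 0.01  -0.001  0.417] turn z units -0.013412411755427067
```

```bash

python3 - <<'E'
from h import *
rows([599.6,84.3,244],-11.8)
s=capture("scene");w=capture("wrist");t=capture("top")
for n,i in(("s",s),("t",t),("w",w)): cv2.imwrite(f"pics/4{n}.png",i)
def c(i,x,y,w,h,k): return cv2.resize(i[y:y+h,x:x+w],None,fx=k,fy=k,interpolation=cv2.INTER_CUBIC)
o=np.zeros((600,800,3),np.uint8)
o[:,:400]=c(s,330,135,50,75,8)
o[:,400:]=c(w,260,150,100,150,4)
cv2.imwrite("pics/c4.png",o)
E
```

```text
t 14.8 tcp [599.593  84.039 254.422] yaw_y -11.907299294043417 tilt [-0.001  0.    -1.   ] F [ 0.619 -0.532 -0.902] w 9.821147280194289 gf 77.95718193054199
shift units [ 0.01  -0.001  0.417] turn z units -0.013412411755427067
```

View pics/c4.png

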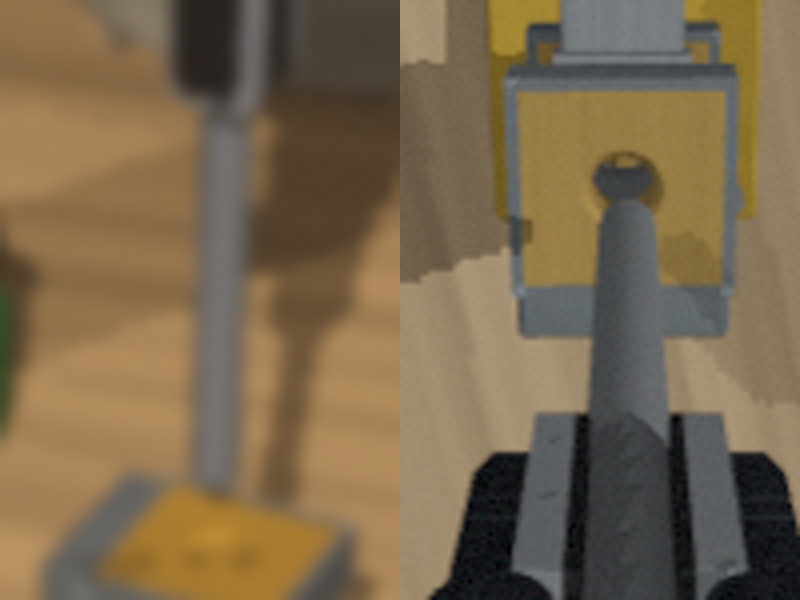

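```bash

python3 - <<'E'
from h import *
s=sense();q=s["ee_rot"];R=Ro.from_quat([q[1],q[2],q[3],q[0]]).as_matrix()
px=lambda x,y:(260+(x-400+.5)/4-.5,150+(y+.5)/4-.5)
sx=lambda x,y:(330+(x+.5)/8-.5,135+(y+.5)/8-.5)
T=s["eef_pos"]
for n,p in dict(hole_c=wat(*px(628,186),126,s),hole_top=wat(*px(628,150),126,s),hole_bot_est=wat(*px(628,222),126,s),foot_edge=wat(*px(628,202),148.4,s),earL=wat(*px(518,90),126,s),earR=wat(*px(725,90),126,s)).items(): print(n,p,"tool",R.T@(p-T))
# scene: predicted pixel for a vertical pin under TCP
m=camera_model("scene");W=np.linalg.inv(np.array(m["world_from_camera"]))
def pr(p):
    c=W[:3,:3]@p+W[:3,3];return m["cx"]+m["fx"]*c[0]/-c[2],m["cy"]-m["fy"]*c[1]/-c[2]
for z in(148.4,230): print("scene pred",pr(np.array([T[0],T[1],z])))
print("scene seen foot",sx(213,485),"top",sx(226,115), "pred slope for tool-x mm:",np.array(pr(T+R[:,0]))-pr(T),np.array(pr(T+R[:,1]))-pr(T))
print("scene hole pred at 599.6,84.2",pr(np.array([599.6,84.2,126])),"seen",sx(215,545))
E
```

```text
hole_c [600.131  82.78  126.   ] tool [  0.578   0.705 128.962]
hole_top [601.888  91.037 126.   ] tool [  9.02    0.711 128.959]
hole_bot_est [598.339  74.364 126.   ] tool [ -8.026   0.699 128.965]
foot_edge [600.833  85.934 148.4  ] tool [  3.801   0.724 106.561]
earL [580.941 109.513 126.   ] tool [ 22.746 -23.615 128.969]
earR [625.733  99.995 126.   ] tool [ 22.732  22.177 128.942]
scene pred (np.float64(356.7000919963422), np.float64(193.67063070921543))
scene pred (np.float64(358.0383728267928), np.float64(156.5086726013027))
scene seen foot (356.1875, 195.1875) top (357.8125, 148.9375) pred slope for tool-x mm: [0.501 0.118] [-0.236  0.227]
scene hole pred at 599.6,84.2 (np.float64(357.2349129501841), np.float64(203.451433760532)) seen (356.4375, 202.6875)
```

```bash

python3 - <<'E'
import cv2,numpy as np
w=cv2.imread("pics/4w.png")
print("cols 304..332, red channel, rows 184..206")
for v in range(184,208,2): print(v,w[v,302:334,2])
print("row 190 full red, cols 284..348"); 
for v in(178,190,215): print(v,w[v,284:296,2],w[v,336:350,2])
E
```

```text
cols 304..332, red channel, rows 184..206
184 [151 151 148 148 144 150 151 149 150 150 152 151 150 149 150 149 149 150
 149 149 150 151 152 149 151 149 152 150 150 149 150 152]
186 [150 152 153 149 151 148 150 150 150 148 150 150 149 149 147 149 148 152
 149 151 150 150 152 152 150 152 153 151 152 148 149 151]
188 [151 152 148 150 149 148 149 147 144 136 119 107 107 110 106  97 103 126
 134 144 151 150 152 150 152 150 153 149 150 149 147 148]
190 [151 154 153 148 148 148 146 127 111  97  89  81 114 129 133 133 126 112
  92  87 107 136 148 151 151 150 150 150 150 149 148 148]
192 [150 152 151 149 147 141 121  81  55  56  57  55  56  57  55  54  55  59
  57  67  85  91 129 147 149 152 149 151 151 148 149 147]
194 [152 151 151 150 147 134  92  66  65  62  58  59  56  60  57  58  58  62
  64  65  67  85  99 132 148 151 147 150 149 148 149 150]
196 [151 153 153 154 156 146 115  79  66  66  62  62  65  66  63  62  61  64
  61  65  79  90  97 118 143 151 151 149 149 148 146 147]
198 [152 153 151 158 158 151 138 115  84  63  64  64  62  63  62  64  65  67
  77  86  89  96 102 113 142 151 150
[... 229 characters left out ...]
  93
  96 102 113 115 132 144 151 150 149 151 149 150 150 150]
204 [152 150 152 152 148 152 161 163 118  67  71  70  75  77  83  84  91  96
  97  99 103 134 150 152 152 149 148 148 152 148 149 149]
206 [150 152 154 152 149 149 150 119  78  72  70  71  72  78  83  85  90  91
  95 101 101 117 143 151 148 150 150 151 149 151 148 147]
row 190 full red, cols 284..348
178 [112 113 102  98  99 127 147 150 150 149 149 151] [148 151 148 150 151 124 100  96 117 137 141 141 149 146]
190 [113 110 110 101  96 108 140 155 152 148 152 152] [146 151 151 148 144 117  97  96 130 140 140 141 155 153]
215 [164 167 167 141 103  98 117 146 153 152 150 149] [130 132 130 131 112 101  95 112 130 137 136 136 139 135]
```

```bash

python3 -m crank "[[[0.04,-0.037,0.1,0,0,0,0],[0,0,0.2,0,0,0,0],[0,0,0.2,0,0,0,0],[0,0,0.2,0,0,0,0],[0,0,0.15,0,0,0,0],[0,0,0.1,0,0,0,0],[0,0,0.05,0,0,0,0],[0,0,0,0,0,0,0]]]"
python3 -c "
from h import *
rows([599.6,84.3,244],-11.8)"
```

```text
time_s: 15.75
eef_pos: [598.9, 83.7, 230.2]
ee_rot: [-0.0, 0.777, 0.629, -0.0]
force: [-0.1, 0.0, -1.0]
grip_width: 0.119
grip_force: 78.0
t 15.75 tcp [598.876  83.723 230.178] yaw_y -11.985911562553275 tilt [-0.  0. -1.] F [-0.14   0.006 -0.978] w 10.180030863841113 gf 77.95754313468933
shift units [ 0.029  0.023 -0.553] turn z units -0.023238945319159265
```

```bash

python3 - <<'E'
from h import *
rows([599.6,84.3,244],-11.8)
w=capture("wrist");s=capture("scene")
cv2.imwrite("pics/5w.png",w);cv2.imwrite("pics/5s.png",s)
def c(i,x,y,w,h,k): return cv2.resize(i[y:y+h,x:x+w],None,fx=k,fy=k,interpolation=cv2.INTER_CUBIC)
o=np.zeros((600,800,3),np.uint8)
o[:,:400]=c(s,330,165,50,75,8)
o[:,400:]=c(w,291,170,50,75,8)
cv2.imwrite("pics/c5.png",o)
rows([599.6,84.3,244],-11.8)
E
```

```text
t 15.75 tcp [598.876  83.723 230.178] yaw_y -11.985911562553275 tilt [-0.  0. -1.] F [-0.14   0.006 -0.978] w 10.180030863841113 gf 77.95754313468933
shift units [ 0.029  0.023 -0.553] turn z units -0.023238945319159265
t 15.85 tcp [598.964  83.747 230.45 ] yaw_y -11.979824490215432 tilt [ 0. -0. -1.] F [ 0.454  0.543 -1.163] w 9.940775903014234 gf 77.95777916908264
shift units [ 0.027  0.02  -0.542] turn z units -0.022478061276928862
```

View pics/c5.png

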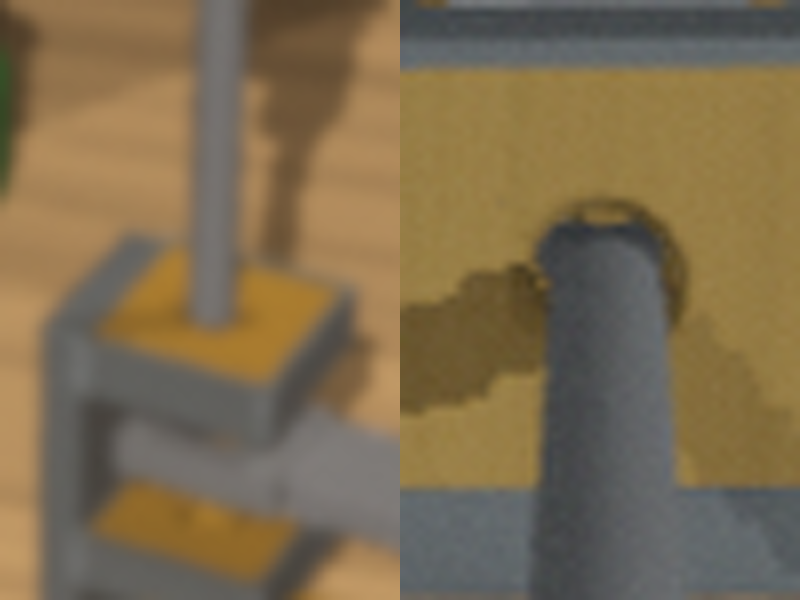

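```bash

python3 -m crank "[[[0.045,-0.02,0,0,0,0,0],[0,0,0.1,0,0,0,0],[0,0,0.1,0,0,0,0],[0,0,0.1,0,0,0,0],[0,0,0.1,0,0,0,0],[0,0,0.1,0,0,0,0],[0,0,0,0,0,0,0],[0,0,0,0,0,0,0]]]"
python3 -c "
from h import *
rows([599.6,84.3,244],-11.8)"
```

```text
time_s: 16.65
eef_pos: [598.7, 84.9, 217.8]
ee_rot: [-0.0, 0.777, 0.629, -0.0]
force: [0.5, 0.9, -1.3]
grip_width: 0.116
grip_force: 78.0
t 16.65 tcp [598.658  84.94  217.802] yaw_y -11.983256045243202 tilt [-0.  0. -1.] F [ 0.47   0.914 -1.343] w 9.93969553485466 gf 77.95724630355835
shift units [-0.017  0.042 -1.048] turn z units -0.02290700565540016
```

```bash

python3 -m crank "[[[0,0,0.15,0,0,0,0],[0,0,0.15,0,0,0,0],[0,0,0.15,0,0,0,0],[0,0,0.15,0,0,0,0],[0,0,0.15,0,0,0,0],[0,0,0.15,0,0,0,0],[0,0,0,0,0,0,0],[0,0,0,0,0,0,0]]]"
python3 -m crank "[[[0,0,0.15,0,0,0,0],[0,0,0.15,0,0,0,0],[0,0,0.15,0,0,0,0],[0,0,0.15,0,0,0,0],[0,0,0.1,0,0,0,0],[0,0,0,0,0,0,0],[0,0,0,0,0,0,0],[0,0,0,0,0,0,0]]]"
```

```text
time_s: 17.45
eef_pos: [598.7, 84.9, 195.3]
ee_rot: [0.0, 0.777, 0.629, 0.0]
force: [0.2, -0.3, -0.7]
grip_width: 0.114
grip_force: 78.0
time_s: 18.25
eef_pos: [598.7, 84.9, 178.0]
ee_rot: [0.0, 0.777, 0.629, 0.0]
force: [0.1, -0.4, -0.7]
grip_width: 0.115
grip_force: 78.0
```

```bash

python3 -m crank "[[[0,0,0.1,0,0,0,0],[0,0,0.1,0,0,0,0],[0,0,0.1,0,0,0,0],[0,0,0.1,0,0,0,0],[0,0,0.08,0,0,0,0],[0,0,0,0,0,0,0],[0,0,0,0,0,0,0],[0,0,0,0,0,0,0]]]"
```

```text
time_s: 19.05
eef_pos: [598.7, 84.9, 165.9]
ee_rot: [0.0, 0.777, 0.629, 0.0]
force: [-0.1, 0.3, -2.1]
grip_width: 0.118
grip_force: 78.0
```

```bash

python3 -m crank "[[[0,0,0.15,0,0,0,0],[0,0,0.15,0,0,0,0],[0,0,0.15,0,0,0,0],[0,0,0.15,0,0,0,0],[0,0,0.15,0,0,0,0],[0,0,0.15,0,0,0,0],[0,0,0.1,0,0,0,0],[0,0,0,0,0,0,0]]]"
python3 - <<'E'
from h import *
rows([599.6,84.3,141],-11.8)
s=capture("scene");cv2.imwrite("pics/6s.png",s)
w=capture("wrist")
def c(i,x,y,w,h,k): return cv2.resize(i[y:y+h,x:x+w],None,fx=k,fy=k,interpolation=cv2.INTER_CUBIC)
o=np.zeros((600,800,3),np.uint8)
o[:,:560]=c(s,325,165,80,86,7)[:600]
o[:480,560:]=c(w,256,120,120,240,2)
cv2.imwrite("pics/c6.png",o)
E
```

```text
time_s: 19.85
eef_pos: [598.5, 84.9, 140.4]
ee_rot: [-0.0, 0.777, 0.629, -0.0]
force: [0.1, 0.0, -0.9]
grip_width: 0.117
grip_force: 78.0
t 19.85 tcp [598.49   84.904 140.374] yaw_y -11.985414342873467 tilt [-0.001 -0.    -1.   ] F [ 0.132  0.017 -0.866] w 10.020809289639983 gf 77.9581081867218
shift units [-0.014  0.048 -0.025] turn z units -0.02317679285918328
```

View pics/c6.png

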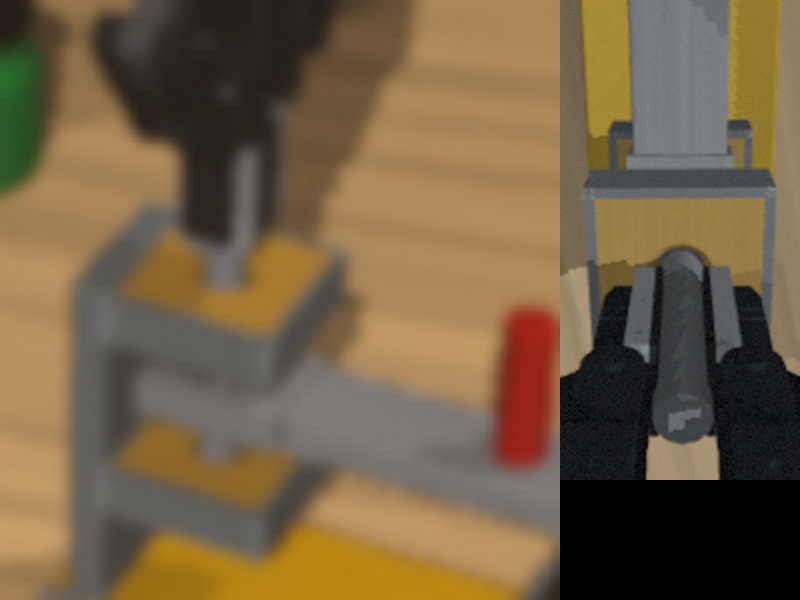

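```bash
python3 -m crank "[[[0,0,0,0,0,0,0],[0,0,0,0,0,0,0],[0,0,0,0,0,0,0],[0,0,0,0,0,0,0],[0,0,0,0,0,0,0],[0,0,0,0,0,0,0],[0,0,0,0,0,0,0],[0,0,0,0,0,0,0]]]" && python3 -c "
from rig import *
print(finish_job())"
```

```text
time_s: 20.75
eef_pos: [598.7, 84.9, 140.8]
ee_rot: [0.0, 0.777, 0.629, 0.0]
force: [-0.1, -0.1, -0.9]
grip_width: 0.12
grip_force: 78.0
the job is handed in; nothing more can be done
None
```

I swung the bar home and threaded the long pin through the upper bushing, the bar's eye and the lower bushing. It is still held in the gripper at 78 N, upright, and I handed the job in at 20.75 s. The foot works out to about 35 mm above the bench, 15 mm below the lower ear; I got that from the gripper height because the camera could not see the foot itself. The arm never went near the four bystanders at bench height, though I took no last picture of them, and the hand-in returned no verdict.

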